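Hygiene swab along the lid seam of a slide incubator

TASK

Take the hygiene swab from its tube and sample the incubator's lid seam: set the bud in the channel at the left end by the hinge and draw it round the left side, front and right side to the other end in one unbroken stroke, slowly (3 to 5 cm a second) and lightly, so that its spring gives a little without bottoming. Keep the bud down in the channel and off the lid and rim. Then return the swab fully into its tube; never lay it down, and leave everything else where it stands.

Things in the scene. Friction and masses are not known exactly. Their poses are not given: they have to be found in the camera images.
- incubator: Closed white slide incubator, 140 x 196 x 60 mm, does not shift. Origin: centre of its underside. Own axes: front panel faces -x, left is +y. Grey lid flush with the top, bar handle 16 mm high. A channel 11 mm wide, 6 mm deep (floor 54 mm up) runs round the lid's left, front and right sides with square corners; a steel hinge along the back closes both its ends at own x = +48 mm.
- seam_start (a point): On the channel floor, centre line, at the left end: own x = +34, y = +80 mm of the incubator, 14 mm in front of the hinge barrel. Axes as the incubator.
- seam_corner_left (a point): On the channel floor, centre line, where the left side meets the front: own x = -50, y = +80 mm of the incubator.
- seam_corner_right (a point): On the channel floor, centre line, where the front meets the right side: own x = -50, y = -80 mm of the incubator.
- seam_end (a point): On the channel floor, centre line, at the right end: own x = +34, y = -80 mm of the incubator, 14 mm in front of the hinge barrel.
- swab_grip (a point): Centre of the swab's round grip, on its axis; z up along it. White swab, 128 mm long, about 62 g, upright in its tube: grip 19 mm across, from 29 mm below to 29 mm above this point; below it a collar 26 mm across, 6 mm thick, whose underside (35 mm below this point) rests on the tube's rim, a tapered plug 14 mm across and 11 mm long, a thin stem and the bud.
- bud_tip (a point): Lowest point of the bud, on the swab's axis, 99 mm below swab_grip when not pressed. The bud is 6 mm across with a round end; it is sprung along the swab's axis.
- swab_bud (a joint): How far the bud is pushed up into the swab against its spring, in m: 0 free, 0.010 bottomed; 0.6 N at the start, then 0.2 N more per mm.
- swab_stand: Aluminium block 56 x 56 x 34 mm with one clear, round, upright tube in its middle; heavy, does not shift. Origin: centre of its underside. Tube mouth 80 mm above the work surface, 18 mm wide inside, 24 mm outside; inner floor 10 mm above the work surface.
- tube_mouth (a point): Centre of the tube's mouth, 80 mm above the work surface.
- coplin_jar: Bystander: round glass staining jar with lid, 62 mm across, 118 mm high; origin at the centre of its underside.
- bench_timer: Bystander: bench timer with three keys, 62 x 66 x 21 mm; origin at the centre of its underside.
- coverslip_box: Bystander: coverslip box, 52 x 52 x 23 mm; origin at the centre of its underside.
- forceps: Bystander: fine forceps lying flat, 127 mm long; origin at the centre of the underside.
Things that resemble listed ones, but are neither listed nor needed, are in the scene too. Of the things like the part that bears swab_grip, leave any that is blue; of the rest the smaller one is meant.

How it is judged:
On the way, in this order (a step that is already met when the one before it is completed fails the run):
1. the bud is in the channel, pressed lightly down, at the start, by the left end of the hinge (x of bud_tip in the frame of incubator between 0.026 and 0.042 m and y of bud_tip in the frame of incubator between 0.072 and 0.088 m and z of bud_tip in the frame of incubator below 0.0575 m and value of joint swab_bud above 0.0005 m), for 0.1 s.
2. the bud is in the channel, pressed lightly down, at half-way along the left side (x of bud_tip in the frame of incubator between -0.016 and 0 m and y of bud_tip in the frame of incubator between 0.072 and 0.088 m and z of bud_tip in the frame of incubator below 0.0575 m and value of joint swab_bud above 0.0005 m), for 0.1 s.
3. the bud is in the channel, pressed lightly down, at the left front corner (x of bud_tip in the frame of incubator between -0.058 and -0.042 m and y of bud_tip in the frame of incubator between 0.072 and 0.088 m and z of bud_tip in the frame of incubator below 0.0575 m and value of joint swab_bud above 0.0005 m), for 0.1 s.
4. the bud is in the channel, pressed lightly down, at a quarter along the front (x of bud_tip in the frame of incubator between -0.058 and -0.042 m and y of bud_tip in the frame of incubator between 0.032 and 0.048 m and z of bud_tip in the frame of incubator below 0.0575 m and value of joint swab_bud above 0.0005 m), for 0.1 s.
5. the bud is in the channel, pressed lightly down, at the middle of the front (x of bud_tip in the frame of incubator between -0.058 and -0.042 m and y of bud_tip in the frame of incubator between -0.008 and 0.008 m and z of bud_tip in the frame of incubator below 0.0575 m and value of joint swab_bud above 0.0005 m), for 0.1 s.
6. the bud is in the channel, pressed lightly down, at three quarters along the front (x of bud_tip in the frame of incubator between -0.058 and -0.042 m and y of bud_tip in the frame of incubator between -0.048 and -0.032 m and z of bud_tip in the frame of incubator below 0.0575 m and value of joint swab_bud above 0.0005 m), for 0.1 s.
7. the bud is in the channel, pressed lightly down, at the right front corner (x of bud_tip in the frame of incubator between -0.058 and -0.042 m and y of bud_tip in the frame of incubator between -0.088 and -0.072 m and z of bud_tip in the frame of incubator below 0.0575 m and value of joint swab_bud above 0.0005 m), for 0.1 s.
8. the bud is in the channel, pressed lightly down, at half-way along the right side (x of bud_tip in the frame of incubator between -0.016 and 0 m and y of bud_tip in the frame of incubator between -0.088 and -0.072 m and z of bud_tip in the frame of incubator below 0.0575 m and value of joint swab_bud above 0.0005 m), for 0.1 s.
9. the bud is in the channel, pressed lightly down, at the end, by the right end of the hinge (x of bud_tip in the frame of incubator between 0.026 and 0.042 m and y of bud_tip in the frame of incubator between -0.088 and -0.072 m and z of bud_tip in the frame of incubator below 0.0575 m and value of joint swab_bud above 0.0005 m), for 0.1 s.
At the end, for the whole second after the job is handed in: The bud has gone along the seam from start to end, within 8 mm of nine points in order, in the channel with its spring pressed 0.5 mm or more; the swab stands released in its tube, upright within 7 degrees, its collar within 3 mm of the rim (horizontal distance between swab_grip and tube_mouth below 0.007 m and z of swab_grip in the frame of swab_stand between 0.11 and 0.118 m and angle between swab_grip's own z axis and vertical below 0.12 rad); the robot touches nothing.
It fails at once if the bud is pressed so hard that its spring all but bottoms (over 9 mm of 10) (value of joint swab_bud above 0.009 m).
It fails at once if the bud is drawn through the channel faster than about 9 cm a second (z of bud_tip in the frame of incubator below 0.0575 m and x of bud_tip in the frame of incubator between -0.06 and 0.045 m and y of bud_tip in the frame of incubator between -0.09 and 0.09 m and horizontal distance between bud_tip and seam_start above 0.015 m and horizontal distance between bud_tip and seam_end above 0.015 m and linear speed of swab above 0.09 m/s).
It fails at once if the bud leaves the channel (lifted by up to 10 mm above the top, or touching lid or rim) more than 30 mm from the start and the end of the seam (z of bud_tip in the frame of incubator between 0.0585 and 0.07 m and x of bud_tip in the frame of incubator between -0.07 and 0.06 m and y of bud_tip in the frame of incubator between -0.098 and 0.098 m and horizontal distance between bud_tip and seam_start above 0.03 m and horizontal distance between bud_tip and seam_end above 0.03 m).
It fails at once if the swab is laid down or dropped (angle between swab_grip's own z axis and vertical above 1.1 rad).
It fails at once if the jar, timer, coverslip box or forceps is moved by more than 30 mm (distance of any of coplin_jar, bench_timer, coverslip_box, forceps from where it was at the start of the episode above 0.03 m).
It also fails if it takes over 72 s, if anything falls off the work surface, if the arm or the gripper's body presses on something with over 40 N, if the wrist force passes 120 N, or if a joint passes its speed limit or range.

ROBOT

A 7-joint arm with a two-finger parallel gripper is mounted at the origin on a cart in front of the work surface, level with it; the furniture and walls round the work are solid. World frame = base frame: x ahead of the robot, y to its left, z up, the work surface at z = 0. Lengths are in m, angles in rad, forces in N, time in s.
With the tool pointing down it reaches from about 0.35 to 0.9 m from the base axis. Payload 8.1 kg.
Tool frame: the origin (TCP) lies at the very end of the fingers, on their centre line; the grasp point (between the pads) lies 19 mm behind it; z points along the fingers, y is the line along which they close (so a half turn about z gives the same grasp; the last joint's range is limited). The gripper opens to 92 mm and grips with 3 to 60 N. Pads are 19 mm wide; open, the fingers measure 130 mm over their backs; the gripper's body (75 mm by 190 mm) begins 47 mm behind the grasp point.
Start: joints at [1.116, 0.434, 0.025, 1.573, -0.012, 1.134, -0.075], TCP at [0.215, -0.587, 0.227] pointing down, gripper open.
Joint ranges: [-2.62, 2.62], [-0.44, 2.09], [-1.27, 1.32], [0.08, 2.57], [-1.32, 4.46], [0.12, 2], [-2.74, 2.74]. Speed limits (rad/s): [2.22, 2.22, 3.01, 3.01, 3.14, 3.14, 3.14].

INTERFACE

Orientations are given as a rotation vector (axis times angle).
In Python, from cell import readout, cams, job gives the robot as it stands.
- The arm moves only by the tool drive_tool, never from a script. Its argument "commands" is a list of rows, each a list of 3 entries, a list of its own where there are three numbers: the turn, a rotation vector about the tool's x, y, z in rad, then the shift along the tool's x, y, z in cm, then the gripper's target within -1 to 1 (fully open at 1, half-way at 0, shut at -1). A call has 1 to 20 rows; each row is the pose to reach, as a shift and turn from the pose commanded when the call began, along the tool's axes at that moment; what a row does not reach only later rows make up. A row lasts 1/12 s, in which the tool goes at most 41.7 mm and 7.16 degrees, less where a joint would pass 70% of its speed; a pose out of reach is approached as far as the arm can. A call with a gripper value outside its range is refused whole. The fingers move at their own pace and stop on an object; "newtons" is the grip in N (left out, the last holds). Time passes only in rows, so rows that repeat a pose let the fingers close. It gives the time, the measured TCP pose, the force, the opening and the grip force at its end, in the units of the state.
- readout.observe(): the state, without advancing time (a new reading comes with each control period).
- cams.get_image(name): name is "scene" or "top"; returns the picture (480x640x3 uint8, blue, green, red); there is no depth.
- cams.camera_info(name): a dict with "camera_matrix" (3x3 intrinsics, pixels), "R" (3x3) and "t" (3): a world point X has camera coordinates R X + t. Camera axes: x right, y down, z forward; pixel columns grow to the right and rows downward; lengths in m; the calibration is good to about 2 mm. A picture is of the moment at which its call begins. camera_info takes no time and is no camera call.
- job.sign_off(): hands the job in; it is judged then, once.
The state is a dict: "clock": time; "joints": joint angles; "dq": joint speeds; "joint_efforts": joint torques, N m; "position": TCP position; "ee_rot": TCP orientation; "force": force on the tool from outside, world axes, zero at the start; "ft_torque": the same for the moment, N m; "width": opening from 0.0 (shut) to 1.0 (fully open); "gripper_force": force on a finger pad.
Only numpy, scipy, OpenCV 4.12 (cv2) and the standard library are available. Lean on these libraries where they do the work, as an engineer would, in place of code of your own. Each camera call takes 0.05 s, during which the arm holds its last target. There are 200 camera calls.

## Working session

There is one attempt and no reset: what is moved stays moved. The work goes in short steps, Python scripts to look and compute and a tool call to move; the robot and the scene stay as the last step left them, time stands still between calls to the robot, and variables do not carry over. Pictures are saved under pics/ and viewed, at most 10 in all, crops included, and the job is handed in when it is done.

Besides the shell and the picture viewer there is one more tool, called as name([rows], argument=value, ...), one row to a line, values as JSON. drive_tool: Moves the arm, as the interface text tells. Its arguments: {"type":"object","properties":{"commands":{"type":"array"},"newtons":{"type":"number"}},"required":["commands"]}

```bash
mkdir -p pics; python3 - <<'E'
from cell import readout,cams
import cv2
for n in("scene","top"):
    cv2.imwrite(f"pics/{n}0.png",cams.get_image(n)); i=cams.camera_info(n); print(n,i)
print(readout.observe())
E
```

```text
scene {'camera_matrix': array([[459.88447215,   0.        , 327.74544136],
       [  0.        , 459.88447215, 246.02817133],
       [  0.        ,   0.        ,   1.        ]]), 'R': array([[-0.72710092, -0.68639346,  0.01372157],
       [-0.37915921,  0.38482314, -0.84151616],
       [ 0.5723308 , -0.61706983, -0.54005766]]), 't': array([0.395317  , 0.28291268, 0.62760044])}
top {'camera_matrix': array([[566.70552799,   0.        , 315.32681346],
       [  0.        , 566.70552799, 248.81567744],
       [  0.        ,   0.        ,   1.        ]]), 'R': array([[-0.02772611, -0.99956302, -0.01024872],
       [-0.99444   ,  0.02862307, -0.10134002],
       [ 0.10158908,  0.00738197, -0.99479906]]), 't': array([0.02972838, 0.50361281, 1.29309459])}
{'clock': 0.1, 'joints': array([ 1.11638981,  0.43512244,  0.02498777,  1.57402969, -0.01158283,
        1.13398577, -0.07510452]), 'dq': array([-0.00055161, -0.00193866, -0.00070801, -0.00139315,  0.00038116,
        0.00144785, -0.00080457]), 'joint_efforts': array([ 3.82625149e-03, -6.69130683e+01,  9.88336243e-01, -3.15146649e+01,
       -6.05568616e-02,  3.75483383e-02,  3.65514074e-05]), 'position': array([ 0.21514725, -0.58630601,  0.22603367]), 'ee_rot': array([-3.09181172e+00, -5.49412213e-01,  6.12215163e-04]), 'force': array([ 0.69297043, -0.46231252, -0.1947994 ]), 'ft_torque': array([ 0.03330389,  0.03274222, -0.0130723 ]), 'gripper_force': 0.0, 'width': 0.9987353587950744}
```

View pics/scene0.png

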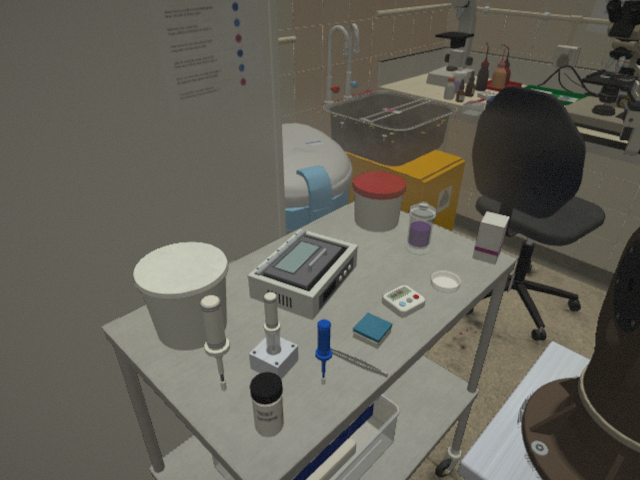

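View pics/top0.png

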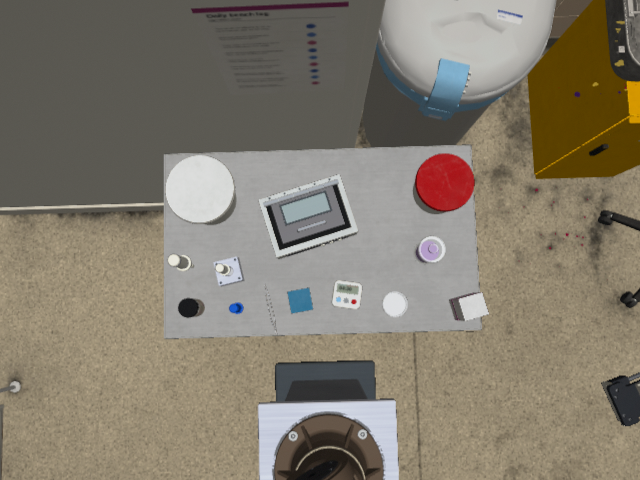

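Candidates for the swab: a large white one (scene 213,325 / top 178,262), a smaller white one in the aluminium block (scene 270,310 / top 225,268) and a blue one (scene 323,345 / top 236,308). Ruling out blue, the smaller white one fits, and it stands in the block. I'll confirm that in an enlarged crop.

```bash
python3 - <<'E'
import cv2,numpy as np
s=cv2.imread("pics/scene0.png");t=cv2.imread("pics/top0.png")
a=cv2.resize(s[285:400,190:350],(800,575),interpolation=cv2.INTER_CUBIC)
b=cv2.resize(t[170:290,160:360],(800,480),interpolation=cv2.INTER_CUBIC)
cv2.imwrite("pics/cs.png",a);cv2.imwrite("pics/ct.png",b)
c=cv2.resize(s[220:320,240:365],(750,600),interpolation=cv2.INTER_CUBIC)
cv2.imwrite("pics/ci.png",c)
E
```

```text
(no output)
```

View pics/cs.png

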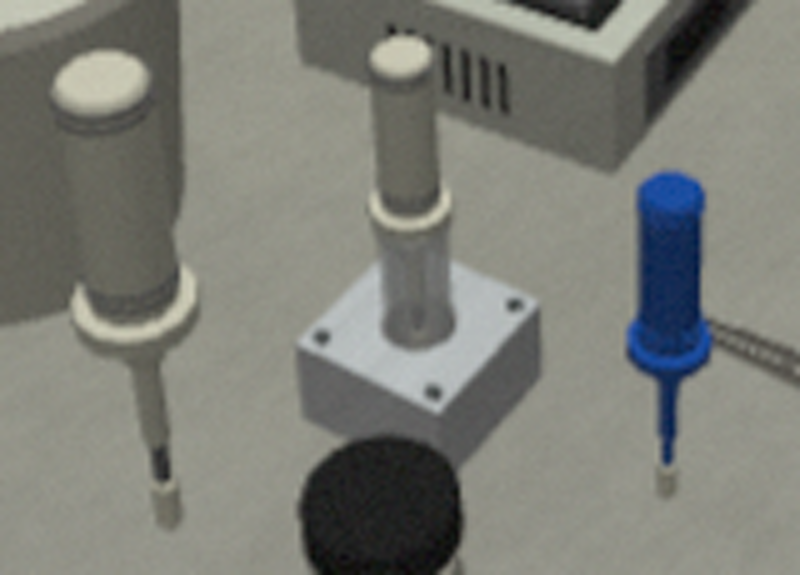

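View pics/ct.png

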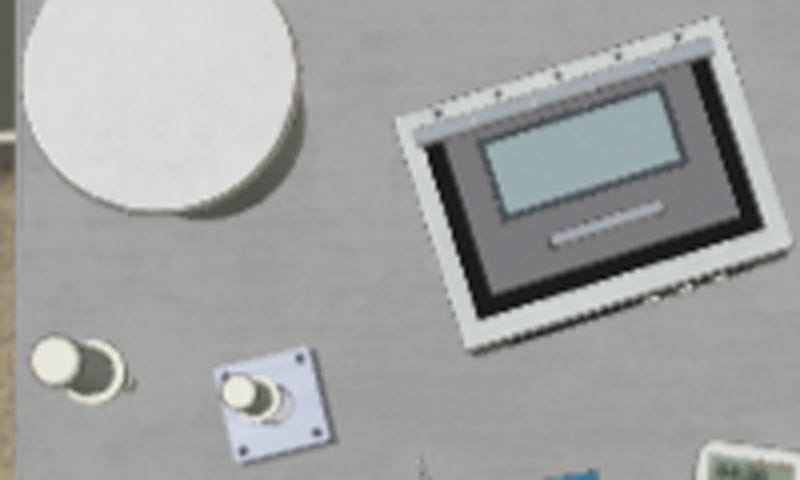

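View pics/ci.png

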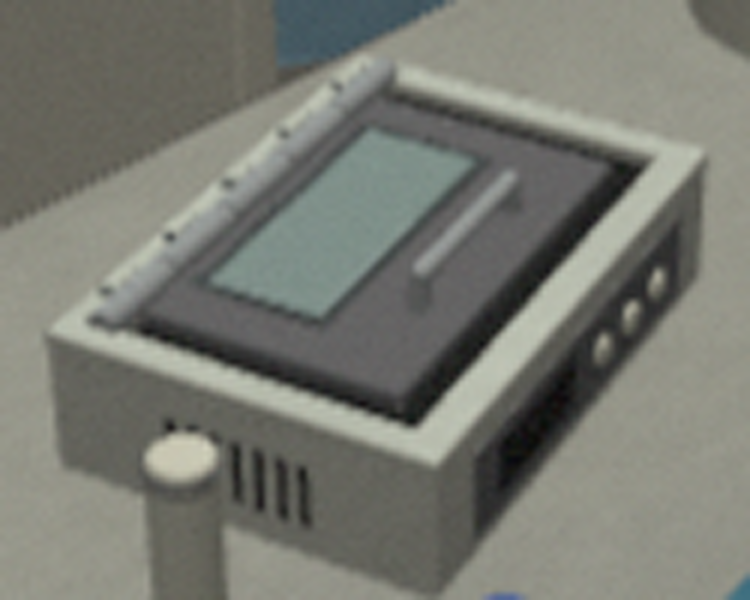

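The crop confirms it: the smaller white swab stands in the aluminium block, its cap at scene (270,296) and top (219,268). The large white one at (213,300) and the blue one at (324,320) stay. The incubator's top corners are at top (259,199), (339,174), (358,230) and (278,258), hinge to the rear.

```bash
cat > h.py <<'E'
import numpy as np,cv2
from cell import readout,cams
from scipy.optimize import least_squares
from scipy.spatial.transform import Rotation as Ro
I={n:cams.camera_info(n) for n in("scene","top")}
def proj(n,X):
    c=np.atleast_2d(X)@I[n]["R"].T+I[n]["t"]; p=c@I[n]["camera_matrix"].T; return p[:,:2]/p[:,2:]
def body(p,P):
    c,s=np.cos(p[2]),np.sin(p[2]);P=np.atleast_2d(P)
    return np.c_[p[0]+c*P[:,0]-s*P[:,1],p[1]+s*P[:,0]+c*P[:,1],P[:,2]]
def crop(L,k,x,y): return (np.array(L)+.5)/k-.5+[x,y]
E
cat > m.py <<'E'
from h import *
def fit(obs,p0):
    f=lambda p:np.concatenate([(proj(n,body(p,P))-uv).ravel() for n,P,uv in obs])
    r=least_squares(f,p0); return r.x,r.fun.reshape(-1,2).round(1)
h,w=.07,.098
C=[[h,w,.06],[h,-w,.06],[-h,-w,.06],[-h,w,.06]]
T=crop([(396,118),(718,17),(793,243),(472,352)],4,160,170)
S=crop([(47,338),(385,58),(707,155),(435,465)],6,240,220)
for o in ([("top",C,T)],[("scene",C,S)],[("top",C,T),("scene",C,S)]): 
    p,r=fit(o,[.6,0,.2]);print("inc",p.round(4),r.tolist())
p_inc=p
q=.028
C=[[q,q,.034],[q,-q,.034],[-q,-q,.034],[-q,q,.034]]
T=crop([(214,370),(310,347),(335,438),(240,464)],4,160,170)
S=crop([(540,303),(437,412),(297,345)],5,190,285)
Z=[[0,0,.144]]
Tt=crop([(239,393)],4,160,170);St=crop([(401,58)],5,190,285)
for o in ([("top",C,T)],[("scene",C[1:],np.roll(S,-1,0))],[("top",Z,Tt)],[("scene",Z,St)],[("top",Z,Tt),("scene",Z,St)]):
    p,r=fit(o,[.5,.2,.2]);print("st",p.round(4),r.tolist())
E
python3 m.py
```

```text
inc [0.5785 0.029  0.289 ] [[-0.5, 0.5], [0.3, -0.6], [1.0, 0.3], [-0.8, -0.1]]
inc [0.5742 0.0304 0.2604] [[-0.2, -1.2], [-2.2, -0.7], [2.2, 0.2], [0.0, 1.0]]
inc [0.5769 0.0292 0.2753] [[-0.3, 0.5], [0.9, 0.5], [0.8, 1.7], [-1.5, 0.2], [-0.2, -1.5], [-3.4, -1.3], [1.2, -1.0], [0.5, -0.0]]
st [0.4583 0.2175 0.2398] [[0.5, 0.2], [-0.1, -0.5], [-0.3, 0.2], [-0.1, 0.1]]
st [0.4355 0.2187 2.8449] [[-3.5, 8.0], [10.1, -2.5], [-6.7, -6.2]]
st [0.4575 0.2185 0.2   ] [[-0.0, 0.0]]
st [0.4557 0.22   0.2   ] [[0.0, 0.0]]
st [0.4567 0.2192 0.2   ] [[-0.3, 0.4], [-0.0, -0.6]]
```

```bash
cat > m2.py <<'E'
from h import *
from scipy.optimize import minimize
k=6
def setup(n):
    g=cv2.cvtColor(cv2.imread(f"pics/{n}0.png"),cv2.COLOR_BGR2GRAY).astype(float)
    c=proj(n,[[.578,.029,.06]])[0].astype(int); x0,y0=c-60
    s=(np.arange(120*k)+.5)/k-.5
    u,v=np.meshgrid(x0+s,y0+s)
    d=np.stack([u,v,np.ones_like(u)],-1)@np.linalg.inv(I[n]["camera_matrix"]).T@I[n]["R"]
    o=-I[n]["R"].T@I[n]["t"]; lam=(.06-o[2])/d[...,2]
    return g[y0:y0+120,x0:x0+120],(o+lam[...,None]*d)[...,:2]
D={n:setup(n) for n in I}
def cost(p,ns):
    tot=0
    for n in ns:
        g,W=D[n]; dx,dy=W[...,0]-p[0],W[...,1]-p[1];c,s=np.cos(p[2]),np.sin(p[2])
        X=c*dx+s*dy;Y=abs(-s*dx+c*dy)
        e=np.maximum(Y-.08,-.05-X)   # signed distance from centre line (outside +)
        box=lambda m:m.reshape(120,k,120,k).mean((1,3))
        ok=(X<.04)
        rim=box(ok&(e>.0055)&(e<.0155));ch=box(ok&(abs(e)<=.0055));lid=box(ok&(e<-.0055)&(e>-.014))
        w=(rim+ch+lid)>.98
        A=np.c_[rim[w],ch[w],lid[w]]; r=np.linalg.lstsq(A,g[w],rcond=None)
        tot+=r[1][0]/w.sum()
    return tot
for ns in(["top"],["scene"],["top","scene"]):
    r=minimize(cost,[.578,.029,.28],args=(ns,),method="Nelder-Mead",options=dict(initial_simplex=[[.578,.029,.28],[.582,.029,.28],[.578,.033,.28],[.578,.029,.31]],xatol=1e-4,fatol=1e-3))
    print(ns,r.x.round(4),r.fun)
E
python3 m2.py
```

```text
['top'] [0.5786 0.0307 0.2826] 74.91348886877593
['scene'] [0.5767 0.0311 0.2822] 206.75837889014514
['top', 'scene'] [0.578  0.0307 0.2839] 529.1922219135961
```

```bash
python3 - <<'E'
from h import *
def tri(t,s):
    Ps=[I[n]["camera_matrix"]@np.c_[I[n]["R"],I[n]["t"]] for n in("top","scene")]
    X=cv2.triangulatePoints(*Ps,np.array(t,float).reshape(2,1),np.array(s,float).reshape(2,1));return (X[:3]/X[3]).ravel().round(3)
print("big",tri((174,260.5),(210.6,302)),"blue",tri((236,306),(324,323)),"bucket",tri((200,188),(181,268)),"bottle",tri((188,307),(266,382)),"jar",tri((431,248),(422,210)))
R=Ro.from_rotvec(readout.observe()["ee_rot"]).as_matrix();print(R.round(3))
yi=.2825
x=np.array([np.cos(yi),np.sin(yi),0]);y=np.array([-np.sin(yi),np.cos(yi),0])
z=np.array([0,0,-1.])
for nm,tx in(("x=own x",x),("x=own y",y),("x=-own y",-y),("x=-x",-x)):
    G=np.c_[tx,np.cross(z,tx),z]; print(nm,Ro.from_matrix(R.T@G).as_rotvec().round(4))
p=readout.observe()["position"]
for tgt in([.457,.219,.25],[.457,.219,.096]): print((R.T@(np.array(tgt)-p)*100).round(2))
E
```

```text
big [0.473 0.307 0.174] blue [0.376 0.188 0.121] bucket [0.634 0.262 0.127] bottle [0.377 0.298 0.088] jar [ 0.49  -0.239  0.099]
[[ 0.939  0.345 -0.001]
 [ 0.345 -0.939  0.001]
 [-0.    -0.001 -1.   ]]
x=own x [-0.0014  0.0002  0.0692]
x=own y [-1.2000e-03 -9.0000e-04 -1.5016e+00]
x=-own y [-9.00e-04  1.30e-03  1.64e+00]
x=-x [-3.0000e-04 -2.1000e-03 -3.0724e+00]
[ 50.45 -67.27  -2.31]
[ 50.45 -67.25  13.09]
```

drive_tool([
  [[0,0,-0.4],[15,-13.5,-2],0.2],
  [[0,0,-0.9],[32.6,-29.3,-2],0.2],
  [[0,0,-0.9],[32.6,-29.3,-2],0.2],
  [[0,0,-0.9],[32.6,-29.3,-2],0.2],
  [[0,0,-0.9],[32.6,-29.3,-2],0.2],
  [[0,0,-0.9],[32.6,-29.3,-2],0.2],
  [[0,0,-0.9],[32.6,-29.3,-2],0.2],
  [[0,0,-0.9],[32.6,-29.3,-2],0.2],
  [[0,0,-0.9],[32.6,-29.3,-2],0.2],
  [[0,0,-0.9],[32.6,-29.3,-2],0.2],
  [[0,0,-1.5016],[50.45,-67.27,-2.3],0.2],
  [[0,0,-1.5016],[50.45,-67.27,-2.3],0.2],
  [[0,0,-1.5016],[50.45,-67.27,-2.3],0.2],
  [[0,0,-1.5016],[50.45,-67.27,-2.3],0.2],
  [[0,0,-1.5016],[50.45,-67.27,-2.3],0.2],
  [[0,0,-1.5016],[50.45,-67.27,-2.3],0.2],
  [[0,0,-1.5016],[50.45,-67.27,-2.3],0.2],
  [[0,0,-1.5016],[50.45,-67.27,-2.3],0.2],
  [[0,0,-1.5016],[50.45,-67.27,-2.3],0.2],
  [[0,0,-1.5016],[50.45,-67.27,-2.3],0.2],
], newtons=25)

```text
clock: 1.77
position: [0.4544, 0.197, 0.2494]
ee_rot: [1.887, 2.511, -0.001]
force: [0.4, -1.0, -0.3]
width: 0.596
gripper_force: 0.0
```

drive_tool([
  [[0,0,0],[0,0,0],0.2],
  [[0,0,0],[0,0,0],0.2],
  [[0,0,0],[0,0,0],0.2],
])

```text
clock: 2.02
position: [0.4544, 0.1949, 0.249]
ee_rot: [-1.886, -2.512, 0.002]
force: [0.2, 0.5, -0.7]
width: 0.602
gripper_force: 0.0
```

```bash
cat > to.py <<'E'
from h import *
import sys
# usage: to.py x y z -> turn and shift (cm) in tool frame to reach aligned pose (tool x = own y)
a=[float(v) for v in sys.argv[1:4]]
o=readout.observe();R=Ro.from_rotvec(o["ee_rot"]).as_matrix();yi=.2825
y=np.array([-np.sin(yi),np.cos(yi),0]);z=np.array([0,0,-1.])
G=np.c_[y,np.cross(z,y),z]
print("pos",o["position"].round(4),"turn",Ro.from_matrix(R.T@G).as_rotvec().round(4),"shift",(R.T@(np.array(a)-o["position"])*100).round(2),"f",o["force"].round(2),"t",o["clock"],"w",o["width"],o["joints"].round(2))
E
python3 to.py .457 .219 .096
```

```text
pos [0.4544 0.1949 0.249 ] turn [-0.0013  0.0005  0.0006] shift [ 2.25  0.94 15.3 ] f [ 0.16  0.55 -0.71] t 2.0167 w 0.6021350485878365 [ 0.06  0.29 -0.71  1.81  0.21  1.13 -0.44]
```

drive_tool([
  [[-0.0013,0,0],[2.25,0.94,0],0.2],
  [[-0.0013,0,0],[2.25,0.94,0],0.2],
  [[-0.0013,0,0],[2.25,0.94,2],0.2],
  [[-0.0013,0,0],[2.25,0.94,5],0.2],
  [[-0.0013,0,0],[2.25,0.94,8],0.2],
  [[-0.0013,0,0],[2.25,0.94,10],0.2],
  [[-0.0013,0,0],[2.25,0.94,12],0.2],
  [[-0.0013,0,0],[2.25,0.94,14],0.2],
  [[-0.0013,0,0],[2.25,0.94,15.3],0.2],
  [[-0.0013,0,0],[2.25,0.94,15.3],0.2],
  [[-0.0013,0,0],[2.25,0.94,15.3],0.2],
])

```text
clock: 2.93
position: [0.4574, 0.2178, 0.0963]
ee_rot: [1.889, 2.51, -0.001]
force: [-0.1, 0.3, 0.5]
width: 0.599
gripper_force: 0.0
```

```bash
python3 to.py .457 .219 .096; python3 - <<'E'
from h import *
a=cams.get_image("scene")[240:400,180:380];b=cams.get_image("top")[200:320,140:290]
cv2.imwrite("pics/g1.png",np.hstack([cv2.resize(a,(400,320)),cv2.resize(b,(400,320))]))
E
```

```text
pos [0.4574 0.2178 0.0963] turn [-0.0002  0.0009 -0.0018] shift [ 0.13 -0.01  0.03] f [-0.13  0.26  0.54] t 2.9333 w 0.5990331129223003 [-0.07  0.48 -0.63  1.97  0.39  0.81 -0.65]
```

View pics/g1.png

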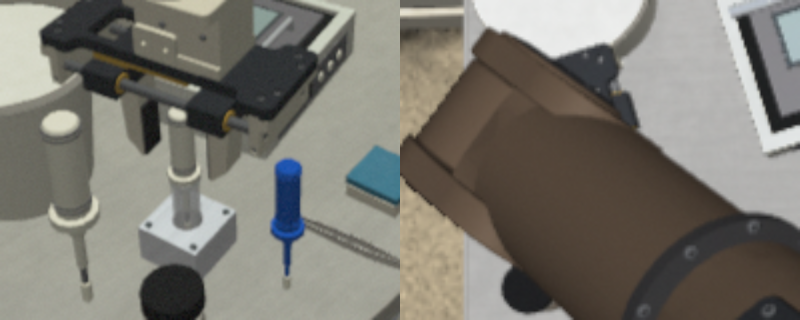

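The fingers straddle the white swab (seen at 180,145 in the left half), and both decoys are clear. Closing.

drive_tool([
  [[0,0,0],[0.1,0,0],-0.2],
  [[0,0,0],[0.1,0,0],-0.4],
  [[0,0,0],[0.1,0,0],-1],
  [[0,0,0],[0.1,0,0],-1],
  [[0,0,0],[0.1,0,0],-1],
  [[0,0,0],[0.1,0,0],-1],
  [[0,0,0],[0.1,0,0],-1],
], newtons=25)

```text
clock: 3.62
position: [0.4571, 0.2205, 0.0965]
ee_rot: [1.886, 2.512, 0.002]
force: [-0.1, 0.3, 0.2]
width: 0.2
gripper_force: 25.0
```

```bash
python3 to.py .457 .219 .096
```

```text
pos [0.4571 0.2205 0.0965] turn [0.0012 0.     0.0001] shift [-0.14 -0.06  0.05] f [-0.09  0.3   0.24] t 3.6167 w 0.19964095352383837 [-0.08  0.48 -0.64  1.97  0.39  0.81 -0.65]
```

drive_tool([
  [[0,0,0],[0,0,-0.5],-1],
  [[0,0,0],[0,0,-1.5],-1],
  [[0,0,0],[0,0,-3],-1],
  [[0,0,0],[0,0,-4.5],-1],
  [[0,0,0],[0,0,-6],-1],
  [[0,0,0],[0,0,-7.5],-1],
  [[0,0,0],[0,0,-9],-1],
  [[0,0,0],[0,0,-10.5],-1],
  [[0,0,0],[0,0,-12],-1],
  [[0,0,0],[0,0,-12],-1],
  [[0,0,0],[0,0,-12],-1],
])

```text
clock: 4.53
position: [0.4574, 0.2207, 0.2176]
ee_rot: [1.886, 2.51, 0.004]
force: [-1.0, 0.0, -1.1]
width: 0.199
gripper_force: 25.0
```

```bash
python3 - <<'E'
from h import *
P=body([.5777,.0309,.2825],[[.034,.08,0],[-.05,.08,0],[-.05,-.08,0],[.034,-.08,0]]);print(P.round(4))
cv2.imwrite("pics/g2.png",cv2.resize(cams.get_image("scene")[180:400,180:400],(600,600)))
E
python3 to.py .5881 .1172 .18
```

```text
[[ 0.5881  0.1172  0.    ]
 [ 0.5074  0.0938  0.    ]
 [ 0.552  -0.0599  0.    ]
 [ 0.6327 -0.0365  0.    ]]
pos [0.457  0.2203 0.2167] turn [ 0.0017  0.0002 -0.0001] shift [-13.56   9.71   3.69] f [ 0.57 -0.34 -1.08] t 4.5833 w 0.2026784133348429 [-0.    0.34 -0.71  1.83  0.25  1.06 -0.52]
```

View pics/g2.png

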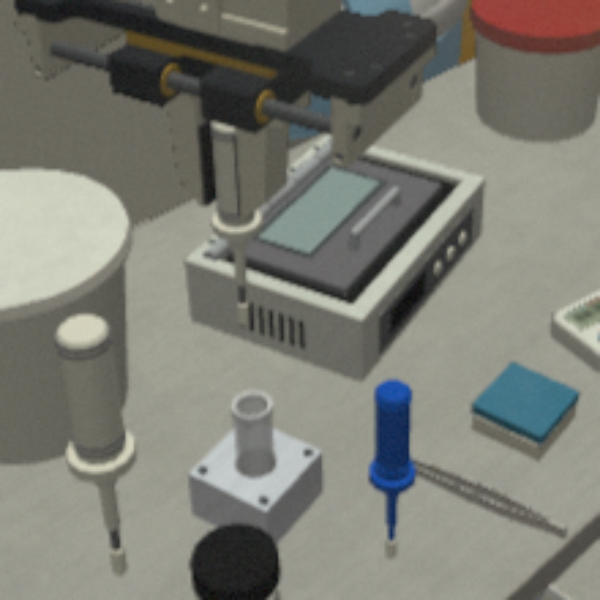

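```bash
python3 - <<'E'
from h import *
for d in((0,0),(0,-.0013)):
  p=[.457+d[0],.2203+d[1]]
  print(proj("scene",[[*p,.1367],[*p,.2007]]).round(1))
print(proj("scene",[[.457,.219,.08],[.4567,.2192,.08]]).round(1))
g=cams.get_image("scene")[270:310,240:300];cv2.imwrite("pics/g3.png",cv2.resize(cams.get_image("scene")[245:345,235:310],None,fx=8,fy=8,interpolation=cv2.INTER_CUBIC)[:,:][:600])
E
```

```text
[[269.3 299.8]
 [266.8 264.2]]
[[270.  299.4]
 [267.5 263.9]]
[[272.  327.9]
 [272.  328.1]]
```

View pics/g3.png

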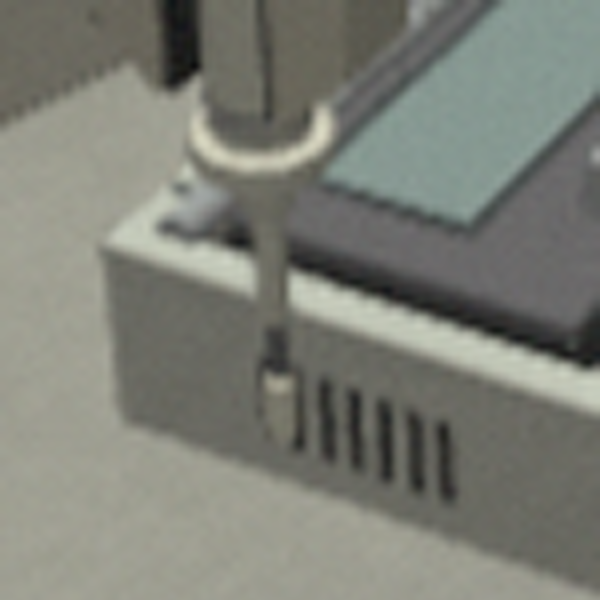

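```bash
python3 to.py .588 .1183 .18
```

```text
pos [0.4566 0.2201 0.2159] turn [ 0.0001  0.0003 -0.    ] shift [-13.43   9.78   3.59] f [-0.64 -0.35 -0.19] t 4.6833 w 0.20083902087257366 [-0.    0.34 -0.71  1.83  0.25  1.06 -0.52]
```

drive_tool([
  [[0,0,0],[-1,0.7,0],-1],
  [[0,0,0],[-3,2.2,0],-1],
  [[0,0,0],[-5,3.6,0],-1],
  [[0,0,0],[-7,5,0],-1],
  [[0,0,0],[-9,6.5,0],-1],
  [[0,0,0],[-11,8,0],-1],
  [[0,0,0],[-12.5,9.1,0],-1],
  [[0,0,0],[-13.4,9.8,1],-1],
  [[0,0,0],[-13.4,9.8,2.5],-1],
  [[0,0,0],[-13.4,9.8,3.6],-1],
  [[0,0,0],[-13.4,9.8,4.6],-1],
  [[0,0,0],[-13.4,9.8,5.6],-1],
  [[0,0,0],[-13.4,9.8,5.6],-1],
  [[0,0,0],[-13.4,9.8,5.6],-1],
  [[0,0,0],[-13.4,9.8,5.6],-1],
])

```text
clock: 5.93
position: [0.5887, 0.1196, 0.1611]
ee_rot: [1.885, 2.512, 0.002]
force: [-1.0, -0.2, -0.4]
width: 0.2
gripper_force: 25.0
```

```bash
python3 to.py .588 .1183 .1305;python3 - <<'E'
from h import *
o=readout.observe()["position"]
print(proj("scene",[[o[0],o[1],o[2]-.0805],[o[0],o[1],.054],[.5881,.1172,.054]]).round(1))
g=cams.get_image("scene");cv2.imwrite("pics/g4.png",cv2.resize(g[210:300,230:350],(800,600),interpolation=cv2.INTER_CUBIC))
E
python3 to.py .588 .1183 .1305
```

```text
pos [0.5887 0.1196 0.1611] turn [ 0.0019 -0.      0.0007] shift [-0.11 -0.11  3.06] f [-1.03 -0.16 -0.4 ] t 5.9333 w 0.2004318548648598 [ 0.13  0.53 -0.61  1.68  0.35  1.04 -0.31]
[[266.  266.6]
 [266.9 278.2]
 [268.  277.8]]
pos [0.5889 0.1195 0.1614] turn [0.0025 0.0001 0.0005] shift [-0.09 -0.13  3.09] f [ 0.68  0.18 -0.43] t 5.9833 w 0.19960254758626464 [ 0.13  0.53 -0.61  1.68  0.35  1.04 -0.31]
```

View pics/g4.png

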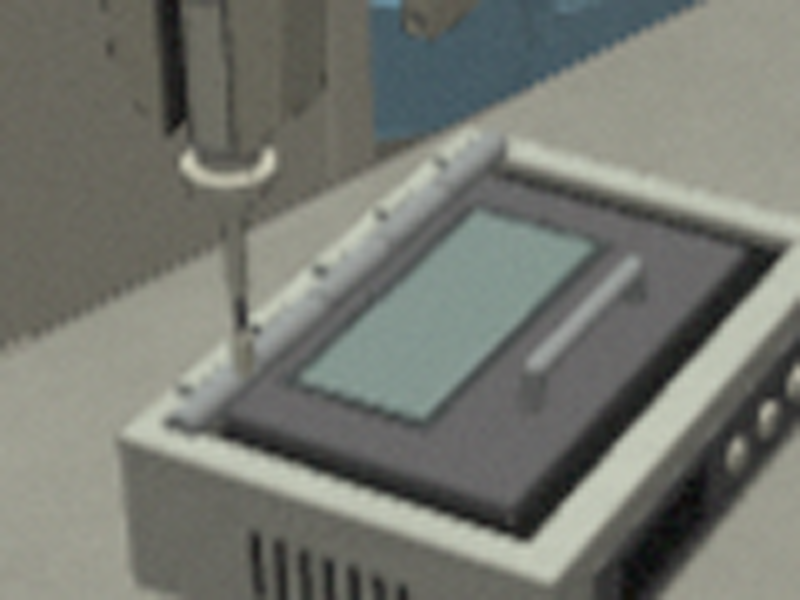

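drive_tool([
  [[0,0,0],[-0.1,-0.1,0],-1],
  [[0,0,0],[-0.1,-0.1,0.5],-1],
  [[0,0,0],[-0.1,-0.1,1],-1],
  [[0,0,0],[-0.1,-0.1,1.5],-1],
  [[0,0,0],[-0.1,-0.1,1.9],-1],
  [[0,0,0],[-0.1,-0.1,2.3],-1],
  [[0,0,0],[-0.1,-0.1,2.6],-1],
  [[0,0,0],[-0.1,-0.1,2.85],-1],
  [[0,0,0],[-0.1,-0.1,3.05],-1],
  [[0,0,0],[-0.1,-0.1,3.05],-1],
  [[0,0,0],[-0.1,-0.1,3.05],-1],
  [[0,0,0],[-0.1,-0.1,3.05],-1],
])

```text
clock: 6.98
position: [0.588, 0.1179, 0.1303]
ee_rot: [1.886, 2.511, 0.002]
force: [-0.1, -0.7, 0.8]
width: 0.197
gripper_force: 25.0
```

```bash
python3 - <<'E'
from h import *
g=cams.get_image("scene");cv2.imwrite("pics/g5.png",cv2.resize(g[210:300,230:350],(800,600),interpolation=cv2.INTER_CUBIC))
F=[];P=[]
for i in range(6):
    cams.get_image("scene");o=readout.observe();F.append(o["force"]);P.append(o["position"])
print(np.mean(F,0).round(2),np.mean(P,0).round(4),np.std(P,0).round(4),o["clock"])
E
python3 to.py .588 .1183 .131
```

```text
[-0.86 -0.12  0.62] [0.588  0.1179 0.1303] [0.     0.     0.0001] 7.3333
pos [0.588  0.1179 0.1302] turn [ 0.0014  0.     -0.    ] shift [ 0.04  0.01 -0.08] f [-0.52  0.07  1.66] t 7.3333 w 0.19972955137236903 [ 0.12  0.56 -0.6   1.71  0.37  0.98 -0.33]
```

View pics/g5.png

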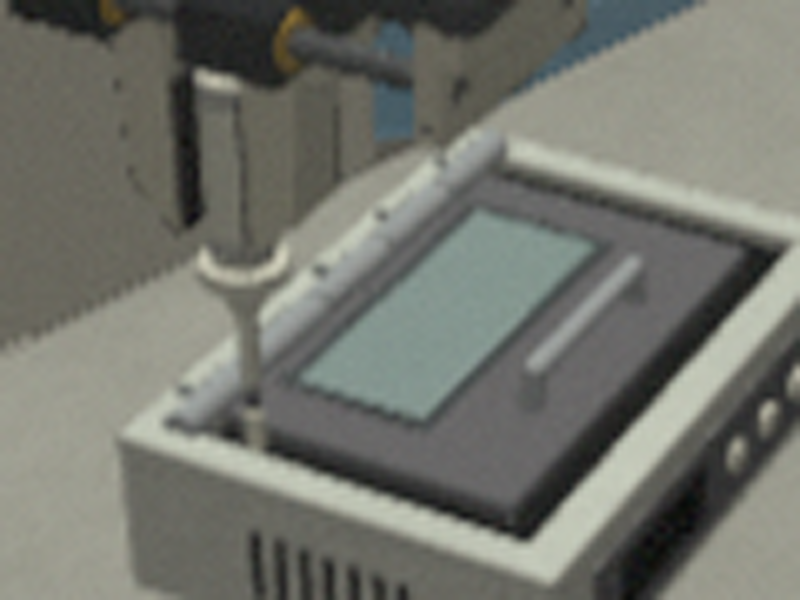

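Bud seen at (256,430) dropping into the dark channel between rim and lid, just in front of the hinge, pressed with about 1.3 N. Starting the stroke.

drive_tool([
  [[0,0,0],[0.03,-0.15,0],-1],
  [[0,0,0],[0.03,-0.45,0],-1],
  [[0,0,0],[0.03,-0.8,0],-1],
  [[0,0,0],[0.03,-1.15,0],-1],
  [[0,0,0],[0.03,-1.5,0],-1],
  [[0,0,0],[0.03,-1.85,0],-1],
  [[0,0,0],[0.03,-2.2,0],-1],
  [[0,0,0],[0.03,-2.55,0],-1],
  [[0,0,0],[0.03,-2.9,0],-1],
  [[0,0,0],[0.03,-3.25,0],-1],
  [[0,0,0],[0.03,-3.6,0],-1],
  [[0,0,0],[0.03,-3.95,0],-1],
  [[0,0,0],[0.03,-4.3,0],-1],
  [[0,0,0],[0.03,-4.65,0],-1],
  [[0,0,0],[0.03,-5,0],-1],
  [[0,0,0],[0.03,-5.35,0],-1],
  [[0,0,0],[0.03,-5.7,0],-1],
  [[0,0,0],[0.03,-6.05,0],-1],
  [[0,0,0],[0.03,-6.4,0],-1],
  [[0,0,0],[0.03,-6.75,0],-1],
])

```text
clock: 9.0
position: [0.5227, 0.0992, 0.1301]
ee_rot: [1.886, 2.511, 0.002]
force: [1.4, 0.4, 0.8]
width: 0.2
gripper_force: 25.0
```

```bash
cat > own.py <<'E'
from h import *
o=readout.observe();yi=.2825;d=o["position"]-[.5777,.0309+.0011,0];c,s=np.cos(yi),np.sin(yi)
own=lambda v:np.array([c*v[0]+s*v[1],-s*v[0]+c*v[1],v[2]]).round(4)
print("own",own(d),"force own",own(o["force"]).round(2),o["clock"])
E
python3 own.py; python3 to.py .5073 .0949 .131
```

```text
own [-0.0341  0.0799  0.1301] force own [ 1.41 -0.02  0.82] 9.0
pos [0.5227 0.0992 0.1301] turn [ 0.0013  0.     -0.    ] shift [ 0.01 -1.6  -0.1 ] f [1.36 0.37 0.82] t 9.0 w 0.20022714932835486 [ 0.18  0.47 -0.63  1.88  0.35  0.9  -0.33]
```

drive_tool([
  [[0,0,0],[0,-0.35,0],-1],
  [[0,0,0],[0,-0.7,0],-1],
  [[0,0,0],[0,-1.05,0],-1],
  [[0,0,0],[0,-1.35,0],-1],
  [[0,0,0],[0,-1.58,0],-1],
  [[0,0,0],[0,-1.6,0],-1],
  [[0,0,0],[-0.15,-1.6,0],-1],
  [[0,0,0],[-0.45,-1.6,0],-1],
  [[0,0,0],[-0.8,-1.6,0],-1],
  [[0,0,0],[-1.15,-1.6,0],-1],
  [[0,0,0],[-1.5,-1.6,0],-1],
  [[0,0,0],[-1.85,-1.6,0],-1],
  [[0,0,0],[-2.2,-1.6,0],-1],
  [[0,0,0],[-2.55,-1.6,0],-1],
  [[0,0,0],[-2.9,-1.6,0],-1],
  [[0,0,0],[-3.25,-1.6,0],-1],
  [[0,0,0],[-3.6,-1.6,0],-1],
  [[0,0,0],[-3.95,-1.6,0],-1],
  [[0,0,0],[-4.3,-1.6,0],-1],
  [[0,0,0],[-4.65,-1.6,0],-1],
])

```text
clock: 10.67
position: [0.5207, 0.0499, 0.13]
ee_rot: [1.886, 2.511, 0.002]
force: [-0.4, 1.4, 0.4]
width: 0.2
gripper_force: 25.0
```

```bash
python3 own.py; python3 to.py .5519 -.0588 .131
```

```text
own [-0.0498  0.033   0.13  ] force own [0.01 1.49 0.37] 10.6667
pos [0.5207 0.0499 0.13  ] turn [ 0.0013  0.0001 -0.    ] shift [-11.3   -0.03  -0.1 ] f [-0.4   1.43  0.37] t 10.6667 w 0.19966941415211362 [ 0.27  0.46 -0.63  1.9   0.34  0.89 -0.24]
```

drive_tool([
  [[0,0,0],[-0.35,0,0],-1],
  [[0,0,0],[-0.7,0,0],-1],
  [[0,0,0],[-1.05,0,0],-1],
  [[0,0,0],[-1.4,0,0],-1],
  [[0,0,0],[-1.75,0,0],-1],
  [[0,0,0],[-2.1,0,0],-1],
  [[0,0,0],[-2.45,0,0],-1],
  [[0,0,0],[-2.8,0,0],-1],
  [[0,0,0],[-3.15,0,0],-1],
  [[0,0,0],[-3.5,0,0],-1],
  [[0,0,0],[-3.85,0,0],-1],
  [[0,0,0],[-4.2,0,0],-1],
  [[0,0,0],[-4.55,0,0],-1],
  [[0,0,0],[-4.9,0,0],-1],
  [[0,0,0],[-5.25,0,0],-1],
  [[0,0,0],[-5.6,0,0],-1],
  [[0,0,0],[-5.95,0,0],-1],
  [[0,0,0],[-6.3,0,0],-1],
  [[0,0,0],[-6.65,0,0],-1],
  [[0,0,0],[-7,0,0],-1],
])

```text
clock: 12.33
position: [0.5402, -0.0173, 0.13]
ee_rot: [1.886, 2.511, 0.002]
force: [-0.3, 1.0, 1.2]
width: 0.2
gripper_force: 25.0
```

```bash
python3 own.py; python3 to.py .5519 -.0588 .131
```

```text
own [-0.0497 -0.0369  0.13  ] force own [-0.05  1.07  1.17] 12.3333
pos [ 0.5402 -0.0173  0.13  ] turn [0.0013 0.     0.    ] shift [-4.31 -0.03 -0.1 ] f [-0.35  1.01  1.17] t 12.3333 w 0.1997293689030811 [ 0.38  0.48 -0.61  1.86  0.34  0.91 -0.11]
```

drive_tool([
  [[0,0,0],[-0.35,-0.02,0],-1],
  [[0,0,0],[-0.7,-0.02,0],-1],
  [[0,0,0],[-1.05,-0.02,0],-1],
  [[0,0,0],[-1.4,-0.02,0],-1],
  [[0,0,0],[-1.75,-0.02,0],-1],
  [[0,0,0],[-2.1,-0.02,0],-1],
  [[0,0,0],[-2.45,-0.02,0],-1],
  [[0,0,0],[-2.8,-0.02,0],-1],
  [[0,0,0],[-3.15,-0.02,0],-1],
  [[0,0,0],[-3.5,-0.02,0],-1],
  [[0,0,0],[-3.85,-0.02,0],-1],
  [[0,0,0],[-4.15,-0.02,0],-1],
  [[0,0,0],[-4.3,-0.02,0],-1],
  [[0,0,0],[-4.3,0,0],-1],
  [[0,0,0],[-4.3,0.15,0],-1],
  [[0,0,0],[-4.3,0.45,0],-1],
  [[0,0,0],[-4.3,0.8,0],-1],
  [[0,0,0],[-4.3,1.15,0],-1],
  [[0,0,0],[-4.3,1.5,0],-1],
  [[0,0,0],[-4.3,1.85,0],-1],
])

```text
clock: 14.0
position: [0.5703, -0.0529, 0.13]
ee_rot: [1.886, 2.512, 0.002]
force: [-0.8, -0.7, 0.9]
width: 0.199
gripper_force: 25.0
```

```bash
python3 own.py; python3 to.py .6326 -.0354 .131
```

```text
own [-0.0308 -0.0795  0.13  ] force own [-0.96 -0.41  0.88] 14.0
pos [ 0.5703 -0.0529  0.13  ] turn [ 0.0013 -0.      0.0002] shift [-0.06  6.47 -0.09] f [-0.81 -0.67  0.88] t 14.0 w 0.19873721414435783 [ 0.42  0.52 -0.59  1.78  0.35  0.94 -0.04]
```

drive_tool([
  [[0,0,0],[-0.02,0.35,0],-1],
  [[0,0,0],[-0.03,0.7,0],-1],
  [[0,0,0],[-0.04,1.05,0],-1],
  [[0,0,0],[-0.05,1.4,0],-1],
  [[0,0,0],[-0.05,1.75,0],-1],
  [[0,0,0],[-0.05,2.1,0],-1],
  [[0,0,0],[-0.05,2.45,0],-1],
  [[0,0,0],[-0.05,2.8,0],-1],
  [[0,0,0],[-0.05,3.15,0],-1],
  [[0,0,0],[-0.05,3.5,0],-1],
  [[0,0,0],[-0.05,3.85,0],-1],
  [[0,0,0],[-0.05,4.2,0],-1],
  [[0,0,0],[-0.05,4.55,0],-1],
  [[0,0,0],[-0.05,4.9,0],-1],
  [[0,0,0],[-0.05,5.25,0],-1],
  [[0,0,0],[-0.05,5.6,0],-1],
  [[0,0,0],[-0.05,5.95,0],-1],
  [[0,0,0],[-0.05,6.25,0],-1],
  [[0,0,0],[-0.05,6.4,0],-1],
  [[0,0,0],[-0.05,6.45,0],-1],
])

```text
clock: 15.67
position: [0.6324, -0.0354, 0.1302]
ee_rot: [1.886, 2.511, 0.002]
force: [0.0, -0.1, 1.5]
width: 0.202
gripper_force: 25.0
```

drive_tool([
  [[0,0,0],[0,0,0],-1],
  [[0,0,0],[0,0,0],-1],
  [[0,0,0],[0,0,0],-1],
  [[0,0,0],[0,0,0],-1],
])

```text
clock: 16.0
position: [0.6322, -0.0356, 0.1303]
ee_rot: [1.886, 2.511, 0.002]
force: [1.1, 0.5, 0.8]
width: 0.201
gripper_force: 25.0
```

```bash
python3 own.py; python3 to.py .4571 .2205 .131
```

```text
own [ 0.0335 -0.0801  0.1303] force own [1.23 0.14 0.78] 16.0
pos [ 0.6322 -0.0356  0.1303] turn [ 0.0019  0.0001 -0.    ] shift [29.47 -9.67 -0.09] f [1.14 0.47 0.78] t 16.0 w 0.20138312003347994 [ 0.35  0.61 -0.57  1.63  0.37  1.02 -0.06]
```

drive_tool([
  [[0,0,0],[0,0,-0.3],-1],
  [[0,0,0],[0,0,-0.8],-1],
  [[0,0,0],[0,0,-2],-1],
  [[0,0,0],[0,0,-4],-1],
  [[0,0,0],[0,0,-6.5],-1],
  [[0,0,0],[0,0,-9],-1],
  [[0,0,0],[2,-0.7,-9.5],-1],
  [[0,0,0],[5,-1.7,-9.5],-1],
  [[0,0,0],[8,-2.6,-9.5],-1],
  [[0,0,0],[11,-3.6,-9.5],-1],
  [[0,0,0],[14,-4.6,-9.5],-1],
  [[0,0,0],[17,-5.6,-9.5],-1],
  [[0,0,0],[20,-6.6,-9.5],-1],
  [[0,0,0],[23,-7.5,-9.5],-1],
  [[0,0,0],[26,-8.5,-9.5],-1],
  [[0,0,0],[28,-9.2,-9.5],-1],
  [[0,0,0],[29,-9.5,-9.5],-1],
  [[0,0,0],[29.5,-9.7,-9.5],-1],
  [[0,0,0],[29.5,-9.7,-9.5],-1],
  [[0,0,0],[29.5,-9.7,-9.5],-1],
])

```text
clock: 17.67
position: [0.4573, 0.2195, 0.2251]
ee_rot: [1.887, 2.51, 0.001]
force: [1.1, -0.0, -1.3]
width: 0.201
gripper_force: 25.0
```

drive_tool([
  [[0,0,0],[0,0,0],-1],
  [[0,0,0],[0,0,0],-1],
  [[0,0,0],[0,0,0],-1],
  [[0,0,0],[0,0,0],-1],
])

```text
clock: 18.0
position: [0.4568, 0.22, 0.2249]
ee_rot: [1.888, 2.51, 0.001]
force: [-0.2, -0.5, -1.1]
width: 0.201
gripper_force: 25.0
```

```bash
python3 to.py .4571 .2205 .0965
```

```text
pos [0.4568 0.22   0.2249] turn [ 0.001   0.0001 -0.0012] shift [ 0.04  0.03 12.84] f [-0.22 -0.55 -1.1 ] t 18.0 w 0.20094295449892105 [ 0.01  0.33 -0.72  1.81  0.25  1.08 -0.52]
```

drive_tool([
  [[0,0,0],[0.04,0.03,0.5],-1],
  [[0,0,0],[0.04,0.03,2],-1],
  [[0,0,0],[0.04,0.03,3.5],-1],
  [[0,0,0],[0.04,0.03,5],-1],
  [[0,0,0],[0.04,0.03,6],-1],
  [[0,0,0],[0.04,0.03,7],-1],
  [[0,0,0],[0.04,0.03,8],-1],
  [[0,0,0],[0.04,0.03,9],-1],
  [[0,0,0],[0.04,0.03,10],-1],
  [[0,0,0],[0.04,0.03,10.8],-1],
  [[0,0,0],[0.04,0.03,11.5],-1],
  [[0,0,0],[0.04,0.03,12.1],-1],
  [[0,0,0],[0.04,0.03,12.6],-1],
  [[0,0,0],[0.04,0.03,12.6],-1],
  [[0,0,0],[0.04,0.03,12.6],-1],
])

```text
clock: 19.25
position: [0.4567, 0.2212, 0.0989]
ee_rot: [1.886, 2.512, 0.001]
force: [0.3, 0.5, -0.6]
width: 0.199
gripper_force: 25.0
```

```bash
python3 to.py .4571 .2205 .0965
```

```text
pos [0.4567 0.2212 0.0989] turn [0.0011 0.     0.0002] shift [-0.08  0.01  0.24] f [ 0.29  0.47 -0.57] t 19.25 w 0.19854256671054368 [-0.07  0.48 -0.65  1.96  0.4   0.82 -0.66]
```

drive_tool([
  [[0,0,0],[-0.06,0,0.1],-1],
  [[0,0,0],[-0.06,0,0.22],-1],
  [[0,0,0],[-0.06,0,0.22],-1],
  [[0,0,0],[-0.06,0,0.22],-1],
  [[0,0,0],[-0.06,0,0.22],-1],
])

```text
clock: 19.67
position: [0.4571, 0.2205, 0.097]
ee_rot: [1.886, 2.511, 0.002]
force: [-0.7, 0.3, -0.2]
width: 0.197
gripper_force: 25.0
```

```bash
python3 to.py .4571 .2205 .0965
```

```text
pos [0.4571 0.2205 0.097 ] turn [ 0.0016  0.     -0.    ] shift [-0.01  0.    0.05] f [-0.73  0.31 -0.25] t 19.6667 w 0.19708881970618133 [-0.07  0.49 -0.65  1.97  0.4   0.81 -0.66]
```

Within 0.5 mm of the pose it was taken from. Releasing (it settles on the rim), then backing off upward.

drive_tool([
  [[0,0,0],[0,0,0.05],-1],
  [[0,0,0],[0,0,0.05],-0.5],
  [[0,0,0],[0,0,0.05],-0.3],
  [[0,0,0],[0,0,0.05],0],
  [[0,0,0],[0,0,0.05],0.2],
  [[0,0,0],[0,0,0.05],0.2],
  [[0,0,0],[0,0,0.05],0.2],
  [[0,0,0],[0,0,0.05],0.2],
  [[0,0,0],[0,0,-1],0.2],
  [[0,0,0],[0,0,-3],0.2],
  [[0,0,0],[0,0,-6],0.2],
  [[0,0,0],[0,0,-9],0.2],
  [[0,0,0],[0,0,-12],0.2],
  [[0,0,0],[0,0,-15],0.2],
  [[0,0,0],[0,0,-18],0.2],
  [[0,0,0],[0,0,-18],0.2],
  [[0,0,0],[0,0,-18],0.2],
])

```text
clock: 21.08
position: [0.4574, 0.2212, 0.2792]
ee_rot: [1.885, 2.51, 0.007]
force: [-0.2, -0.1, -0.6]
width: 0.603
gripper_force: 0.0
```

```bash
python3 - <<'E'
from h import *
a=cv2.imread("pics/scene0.png");b=cams.get_image("scene");cv2.imwrite("pics/end.png",b)
o=readout.observe();print(o["position"],o["width"],o["force"],o["clock"])
g=lambda x:cv2.cvtColor(x,cv2.COLOR_BGR2GRAY).astype(np.float32)
s=np.s_[290:380,248:300]
print("swab diff",abs(g(a)[s]-g(b)[s]).mean(),"noise ref",abs(g(a)-g(b))[300:400,350:400].mean())
for nm,r in(("cap",np.s_[290:310,255:285]),("collar",np.s_[318:340,255:290])):
    print(nm,cv2.phaseCorrelate(g(a)[r].copy(),g(b)[r].copy()),abs(g(a)[r]-g(b)[r]).mean())
E
```

```text
[0.45673261 0.22049995 0.27757114] 0.5990863896803773 [0.64445456 0.09180451 0.35810462] 21.1333
swab diff 7.0884614 noise ref 6.8108
cap ((0.0693843573921864, -0.023294255241138373), 0.9648448222875595) 7.095
collar ((-0.5095309790022213, -0.1890700385330195), 1.0044498719550945) 8.372727
```

The swab's image matches the starting picture, with its cap within 0.1 px, so it is back in its tube and the gripper is clear.

```bash
python3 -c "
from cell import job
print(job.sign_off())"
```

```text
the job is handed in; nothing more can be done
None
```

I drew the bud round the whole seam in one stroke at about 4 cm/s under light pressure, returned the swab to its tube and released it, and handed the job in after about 21 s; no verdict was returned.

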